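Lay out the stripped grinder's parts on their outline pads

ROBOT

A 7-joint arm with a two-finger parallel gripper is mounted at the origin on the work surface. World frame = base frame: x ahead of the robot, y to its left, z up, the work surface at z = 0. Lengths are in m, angles in rad, forces in N, time in s.
With the tool pointing down it reaches from about 0.4 to 0.875 m from the base axis. Payload 6.5 kg.
Tool frame: the origin (TCP) lies at the very end of the fingers, on their centre line; the grasp point (between the pads) lies 19 mm behind it (hold_point_z is the distance from the TCP to the grasp point, in m); z points along the fingers, y is the direction in which the jaws open and shut (so a half turn about z gives the same grasp; the last joint's range is limited). The gripper opens to 85 mm and grips with 20 to 120 N. Pads are 22 mm wide; open, the fingers measure 114 mm over their backs; the gripper's body (76 mm by 85 mm) begins 54 mm behind the grasp point. The pads swing forward as they close: fully open they stand 13 mm farther back than shut.
Start: joints at [1.099, 0.536, -0.004, 1.538, 0.003, 1.067, -0.071], TCP at [0.257, -0.597, 0.201] pointing down, gripper open.
Joint ranges: [-2.7, 2.7], [-0.37, 2.16], [-1.27, 1.26], [0.24, 2.4], [-1.31, 4.45], [0.19, 1.91], [-2.76, 2.76]. Speed limits (rad/s): [2.39, 2.39, 3.14, 3.14, 3.14, 3.14, 3.14].

INTERFACE

Orientations are given as [roll, pitch, yaw] about the fixed x, y, z axes, in that order (R = Rz(yaw) Ry(pitch) Rx(roll)).
In Python, from workcell import * gives the robot as it stands.
- The arm moves only by the tool step_arm, never from a script. Its argument "targets" is a list of rows, each a list of 5 numbers: the opening, from 0 (shut) to 1 (fully open), then the shift along the tool's x, y, z in m, then the turn about the tool's z in degrees. In form: [[grip, dx, dy, dz, spin], ...]. A call has 1 to 12 rows; each row is the pose to reach, as a shift and turn from the pose commanded when the call began, along the tool's axes at that moment; what a row does not reach only later rows make up. A row lasts 1/10 s, in which the tool goes at most 50 mm and 8.59 degrees, less where a joint would pass 70% of its speed; a pose out of reach is approached as far as the arm can. A call with a gripper value outside its range is refused whole. The fingers move at their own pace and stop on an object; "squeeze" is the grip in N (left out, the last holds). Time passes only in rows, so rows that repeat a pose let the fingers close. It gives the time, the measured TCP pose, the force and the opening at its end, in the units of the state.
- state(): the state, without advancing time (a new reading comes with each control period).
- capture(name): name is "side" or "top" or "wrist"; returns the picture (384x512x3 uint8, blue, green, red); there is no depth.
- camera_model(name): a dict with "camera_matrix" (3x3 intrinsics, pixels), "eye" and "rotation" of the camera in the world. Camera axes: x right, y down, z forward; pixel columns grow to the right and rows downward; lengths in m; the calibration is good to about 2 mm. A picture is of the moment at which its call begins: read the wrist's pose just before it. camera_model takes no time and is no camera call; for the wrist camera it gives the pose at the moment of the call.
- hand_in(): hands the job in, once; it reports no verdict.
Trained networks look in the newest picture that a camera, given by its name, has taken for a name from the list of things; names that differ only in an ending like _2 or _b are one class to them, and where a whole thing is asked for, a point or a joint stands for the part that bears it (a point fixed in the world has none). Each returns a list of dicts, best first, with "confidence" (0 to 1); they miss things now and then, are a little off and sometimes report something else, mostly with a low value. They report only what shows in the picture. A call takes as long as a camera call. They do not tell look-alikes from the thing itself.
- cut_out(name, camera): "pixels" (384x512 bool, what is visible of it) and "extent" ([left, top, width, height] in pixels, round what is visible of it).
The state is a dict: "time_s": time; "joint_pos": joint angles; "dq": joint speeds; "effort": joint torques, N m; "position": TCP position; "orientation": TCP orientation; "ft_force": force on the tool from outside, world axes, zero at the start; "wrist_torque": the same for the moment, N m; "opening": finger opening in m.
Only numpy, scipy, OpenCV 4.12 (cv2) and the standard library are available. Lean on these libraries where they do the work, as an engineer would, in place of code of your own. Each camera call takes 0.05 s, during which the arm holds its last target. There are 200 camera calls.

TASK

The bench grinder has been stripped for a wheel change: put each of the four loose parts (wheel flange, spindle nut, tool rest, dressing stick) onto the plywood pad that shows its own outline, same side up as it lies now, centred on the outline and turned to match it. Leave the little amber glass jar upright where it stands.

Things in the scene. Friction and masses are not known exactly. Their poses are not given: they have to be found in the camera images.
- flange: Bright steel wheel flange: round disc 64 mm across and 8 mm thick, with a round boss 36 mm across standing on its centre (boss from 8 to 32 mm high, dark bore spot on top). Lies disc down; grip it by the boss. Origin: centre of the underside, z up. About 0.35 kg.
- nut: Large dark steel hexagon nut, 46 mm across flats (53 mm across corners), 24 mm high, dark bore on top (filled, not a through hole). Lies flat. Origin: centre of the underside, z up; x is square to one pair of flats (flats face 0, 60, 120, ... degrees from x). About 0.22 kg.
- rest: Tool rest: dark steel plate 90 mm (x) by 50 mm (y) by 10 mm thick, with an aluminium guide rib on its middle, 70 mm (x) by 16 mm (y), from 10 to 30 mm high. Lies plate down; grip it across the rib. Origin: centre of the underside, z up. About 0.35 kg. Either end may point either way.
- stick: Dressing stick: plain dark grey-green abrasive square bar 110 mm long (x), 22 mm by 22 mm in section, lying on the bench. Origin: centre of the underside, z up. About 0.13 kg. Either end may point either way.
- flange_pad: Fixed plywood pad lying on the bench, 84 by 84 mm, 6 mm thick, with a flat dark silhouette on top: a disc 68 mm across. Origin at the centre of its underside; the silhouette is centred on it. Goes with the flange; any turn about the vertical will do.
- nut_pad: Fixed plywood pad lying on the bench, 70 by 70 mm, 6 mm thick, with a flat dark silhouette on top: a hexagon 49 mm across flats. Origin at the centre of its underside; the silhouette is centred on it. Goes with the nut; x is square to one pair of the hexagon's flats, so any turn by a multiple of 60 degrees matches.
- rest_pad: Fixed plywood pad lying on the bench, 106 (x) by 66 (y) mm, 6 mm thick, with a flat dark silhouette on top: a rectangle 94 mm (x) by 54 mm (y). Origin at the centre of its underside; the silhouette is centred on it. Goes with the tool rest, long side along x.
- stick_pad: Fixed plywood pad lying on the bench, 130 (x) by 44 (y) mm, 6 mm thick, with a flat dark silhouette on top: a narrow rectangle 114 mm (x) by 26 mm (y). Origin at the centre of its underside; the silhouette is centred on it. Goes with the dressing stick, long side along x.
- jar: Bystander: small closed amber glass jar with a dark lid, 38 mm across, 52 mm high, standing upright. Origin: centre of the underside. Not to be moved. The parts, the pads and the jar stand at least 120 mm apart, centre to centre; small unlisted bits (a wood wedge, a tiny tin, a rubber foot) up to 20 mm high stand between them, their centres at least 80 mm from the centre of any part or pad. Nothing within reach between them is taller than the jar.
Mind the look-alikes: they are no part of the job. What is shaped like the nut_pad but yellow is not meant. Leave any blue look-alike of the rest alone.

How it is judged:
By the outcome, as a careful person would: the job done as asked, in the order asked, and still so for the second after the job is handed in, with the robot touching nothing.
It also fails if it takes over 106 s, if anything falls off the work surface, if the arm or the gripper's body presses on something with over 40 N, if the wrist force passes 120 N, or if a joint passes its speed limit or range.

## Working session

There is one attempt and no reset: what is moved stays moved. The work goes in short steps, Python scripts to look and compute and a tool call to move; the robot and the scene stay as the last step left them, time stands still between calls to the robot, and variables do not carry over. Pictures are saved under pics/ and viewed, about 12 in all and at most 16, crops included, and the job is handed in when it is done.

Besides the shell and the picture viewer there is one more tool, called as name(argument=value, ...), one argument or row to a line, values as JSON. step_arm: Moves the arm, as the interface text tells. Its arguments: {"type":"object","properties":{"targets":{"type":"array"},"squeeze":{"type":"number"}},"required":["targets"]}

```bash
mkdir -p pics; ls
python3 - <<'E'
from workcell import *
import cv2
for n in("top","side","wrist"):
    cv2.imwrite(f"pics/{n}0.png",capture(n)); m=camera_model(n); print(n,m)
print(state())
E
```

```text
pics
top {'camera_matrix': array([[417.75866845,   0.        , 256.95984923],
       [  0.        , 417.75866845, 197.88359722],
       [  0.        ,   0.        ,   1.        ]]), 'eye': array([ 0.29404711, -0.0128892 ,  1.18052959]), 'rotation': array([-2.96993739,  0.02221885, -1.54238179])}
side {'camera_matrix': array([[415.63279102,   0.        , 259.74310414],
       [  0.        , 415.63279102, 199.81101354],
       [  0.        ,   0.        ,   1.        ]]), 'eye': array([-0.02206386,  0.73788436,  0.81167284]), 'rotation': array([-2.26641521,  0.01851636, -2.54441086])}
wrist {'camera_matrix': array([[292.80051392,   0.        , 258.83796059],
       [  0.        , 292.80051392, 193.39276568],
       [  0.        ,   0.        ,   1.        ]]), 'eye': array([ 0.32298027, -0.56825295,  0.37372846]), 'rotation': array([ 2.84379181e+00,  1.66521844e-03, -1.16571662e+00])}
{'time_s': 0.15, 'joint_pos': array([ 1.09881632,  0.53702989, -0.00447458,  1.53864545,  0.00256339,
        1.06729388, -0.07118288]), 'dq': array([ 0.00070013, -0.00124445,  0.00049705, -0.00339234, -0.00066967,
        0.00133113, -0.00020259]), 'effort': array([ 2.33488150e-03, -5.83784688e+01,  1.05057668e+00, -2.59349871e+01,
        1.26767991e-02,  6.56387143e-03,  1.19353257e-05]), 'position': array([ 0.25638849, -0.59671804,  0.20058984]), 'orientation': array([-3.14022217e+00,  5.20485850e-05,  4.05881814e-01]), 'ft_force': array([-0.23772618, -0.22312045,  0.44124085]), 'wrist_torque': array([ 0.04814115, -0.03654854,  0.04070753]), 'opening': 0.08537102136528381}
```

View pics/top0.png

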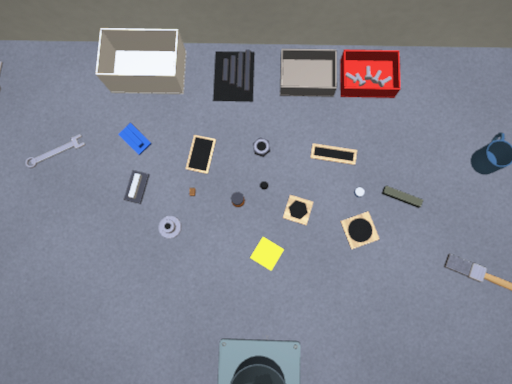

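View pics/side0.png

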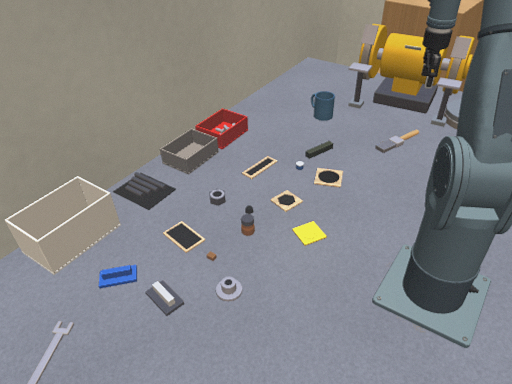

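The top picture shows:
- **Parts:** flange (170,227), nut (262,147), rest (137,186), stick (402,197).
- **Pads:** flange (360,230), nut (298,210), rest (201,154), stick (334,154).
- **Jar:** (238,200).
- **Look-alikes:** the blue rest (135,138) and the yellow pad (267,253) are both left alone. The black bars at (238,75) and the tools are clutter.

```bash
cat > h.py <<'E'
from workcell import *
import numpy as np, cv2, json
from scipy.optimize import least_squares
from scipy.spatial.transform import Rotation as Ro
def box(a,b,z0,z1): return [(sx*a/2,sy*b/2,z) for sx in(-1,1) for sy in(-1,1) for z in(z0,z1)]
def ring(r,z0,z1,n=48,ph=0): return [(r*np.cos(t+ph),r*np.sin(t+ph),z) for t in np.arange(n)*2*np.pi/n for z in(z0,z1)]
M=dict(flange=ring(.032,0,.008)+ring(.018,.008,.032),nut=ring(.046/3**.5,0,.024,6,np.pi/6),
 rest=box(.09,.05,0,.01)+box(.07,.016,.01,.03),stick=box(.11,.022,0,.022),
 flange_pad=box(.084,.084,0,.006),nut_pad=box(.07,.07,0,.006),rest_pad=box(.106,.066,0,.006),stick_pad=box(.13,.044,0,.006),jar=ring(.019,0,.052))
SYM=dict(nut=60,rest=180,stick=180,flange_pad=90,nut_pad=90,rest_pad=180,stick_pad=180)
def Rm(c): return Ro.from_euler('xyz',c['rotation']).as_matrix()
def proj(c,P):
    q=(np.asarray(P)-c['eye'])@Rm(c); q=q@c['camera_matrix'].T; return q[:,:2]/q[:,2:]
def unproj(c,uv,z):
    d=Rm(c)@np.linalg.solve(c['camera_matrix'],[uv[0],uv[1],1]); return c['eye']+d*(z-c['eye'][2])/d[2]
def tf(P,p,z0=0):
    P=np.array(P); cs,s=np.cos(p[2]),np.sin(p[2]); return np.c_[P[:,0]*cs-P[:,1]*s+p[0],P[:,0]*s+P[:,1]*cs+p[1],P[:,2]+z0]
def fit(name,mask,c,z0=0,model=None):
    P=model or M[name]
    cs,_=cv2.findContours(mask.astype(np.uint8),0,1); h=cv2.convexHull(max(cs,key=cv2.contourArea))[:,0].astype(float)
    d=np.roll(h,-1,0)-h; pts=np.concatenate([h[i]+d[i]*t for i in range(len(h)) for t in[np.arange(0,1,1/max(1,np.hypot(*d[i])))[:,None]]])
    ctr=unproj(c,pts.mean(0),z0+.01)
    def res(p):
        hull=cv2.convexHull(proj(c,tf(P,p,z0)).astype(np.float32))
        return [cv2.pointPolygonTest(hull,(float(x),float(y)),True)-.5 for x,y in pts]
    best=None
    for a in ([0] if name in('flange','jar') else np.arange(0,np.radians(SYM[name]),.26)):
        r=least_squares(res,[ctr[0],ctr[1],a],x_scale=[.01,.01,.1],diff_step=1e-3,loss='soft_l1')
        if best is None or r.cost<best.cost: best=r
    S=SYM.get(name,360); a=np.degrees(best.x[2])%S
    return best.x[0],best.x[1],a if name not in('flange','jar') else 0.,(2*best.cost/len(pts))**.5
E
python3 - <<'E'
from h import *
capture("top"); c=camera_model("top")
for n in M:
    for o in cut_out(n,"top")[:3]:
        e=o['extent']
        print(n,round(o['confidence'],2),e, np.round(fit(n,o['pixels'],c),4) if o['confidence']>.3 else '')
E
```

```text
flange 0.9 [159.0, 215.3, 22.0, 21.8] [0.4086 0.267  0.     0.2971]
nut 0.6 [251.6, 137.2, 20.9, 19.0] [6.4740e-01 1.1300e-02 4.2738e+01 3.7930e-01]
rest 0.94 [123.6, 167.9, 25.3, 34.6] [  0.5231   0.3696 166.5187   0.4416]
rest 0.74 [116.5, 119.4, 33.1, 35.4] [ 0.6669  0.3867 47.647   0.2819]
rest 0.38 [383.2, 190.5, 39.9, 12.4] [ 0.5128 -0.3904 88.0861  1.96  ]
stick 0.66 [383.1, 188.0, 40.2, 18.7] [ 0.5115 -0.3891 69.5152  0.4669]
flange_pad 0.68 [341.5, 209.1, 39.6, 40.0] [ 0.4143 -0.271  21.7224  0.7327]
nut_pad 0.68 [285.1, 193.1, 25.4, 30.1] [ 0.4678 -0.0963 74.3839  0.4097]
nut_pad 0.65 [250.8, 234.5, 33.4, 33.7] [ 3.41900e-01 -1.09000e-02  6.04635e+01  2.06700e-01]
stick_pad 0.91 [310.8, 139.6, 50.1, 24.1] [ 0.6347 -0.1963 83.4325  0.3677]
jar 0.62 [231.3, 190.9, 17.0, 18.7] [0.4882 0.0727 0.     0.634 ]
```

Run:
```python
import cv2
im=cv2.imread('pics/top0.png'); cv2.imwrite('pics/topc.png',cv2.resize(im[120:280,110:440],None,fx=2.4,fy=2.4,interpolation=2))
```

```text
(no output)
```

View pics/topc.png

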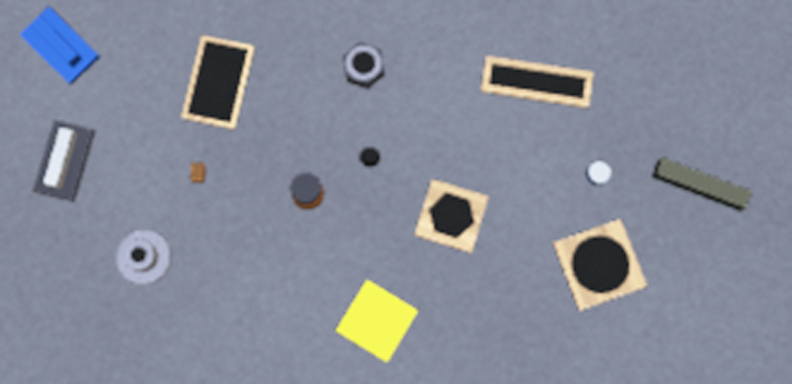

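The crop confirms the choice: dark plate with the aluminium rib (137,186) is the rest, wooden pads with dark outlines are the pads, and the blue plate and yellow square are decoys. Next I'll write a planning helper.

```bash
cat >> h.py <<'E'
def plan(x,y,z,jaw=None,s=None):
    """rows numbers to TCP x,y,z; jaw = world angle (deg, mod 180) of jaw axis (tool y)"""
    s=s or state(); p=np.array(s['position']); R=Ro.from_euler('xyz',s['orientation']).as_matrix()
    yaw=np.degrees(np.arctan2(R[1,0],R[0,0])); d=R.T@(np.array([x,y,z])-p); spin=0
    if jaw is not None:
        want=jaw+90; az=np.degrees(np.arctan2(y,x))+90
        want=az+((want-az+90)%180-90); spin=-((want-yaw+180)%360-180)
    return np.round(d*1000,1),round(spin,1),'yaw',round(yaw,1),'pos',np.round(p*1000,1)
E
python3 - <<'E'
from h import *
c=camera_model("wrist"); p=state()['position']
for z in(0.,.02): print(proj(c,[[p[0],p[1],z]]), unproj(c,(259,193),z)-p)
print(plan(.45,0,.2,0)); print(plan(.409,.267,.2,33))
E
```

```text
[[259.06383565 162.07519576]] [-0.03851823 -0.01643261 -0.20131507]
[[259.0707229  165.18286394]] [-0.03290698 -0.01402096 -0.18131507]
(array([ 413.5, -472.4,    1.3]), np.float64(-66.8), 'yaw', np.float64(23.2), 'pos', array([ 256.6, -597.2,  201.3]))
(array([ 481.2, -733.9,    1.3]), np.float64(-99.8), 'yaw', np.float64(23.2), 'pos', array([ 256.6, -597.2,  201.3]))
```

View pics/wrist0.png

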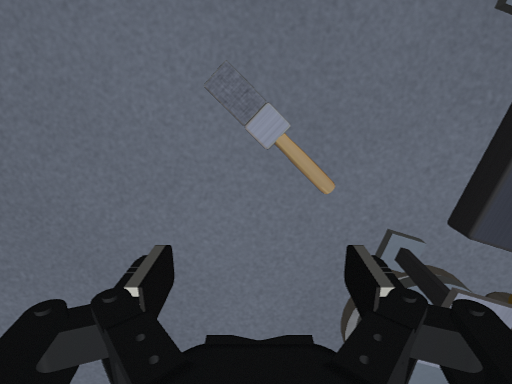

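The wrist view shows image-up is tool +x, and the point under the TCP is near (259,162), clear of the fingers at rows 245 and below.

step_arm(
  targets=[
    [1,413,-472,0,-67],
    [1,413,-472,0,-67],
    [1,413,-472,0,-67],
    [1,413,-472,0,-67],
    [1,413,-472,0,-67],
    [1,413,-472,0,-67],
    [1,413,-472,0,-67],
    [1,413,-472,0,-67],
    [1,413,-472,0,-67],
    [1,413,-472,0,-67],
    [1,413,-472,0,-67],
    [1,413,-472,0,-67],
  ],
  squeeze=50,
)

```text
time_s: 1.85
position: [0.4418, -0.0246, 0.2017]
orientation: [3.14, 0.001, 1.575]
ft_force: [1.1, -0.4, 0.0]
opening: 0.0855
```

```bash
python3 -c "
from h import *
print(plan(.409,.267,.2,33))"
```

```text
(array([291.8, -31.7,   1.5]), np.float64(-32.8), 'yaw', np.float64(90.2), 'pos', array([441.8, -24.6, 201.7]))
```

I sent that shift in mm when the interface takes metres. The per-row cap kept the move on the right line, so no harm done. All moves are in metres from here.

step_arm(
  targets=[
    [1,0.292,-0.032,0.0,-33],
    [1,0.292,-0.032,0.0,-33],
    [1,0.292,-0.032,0.0,-33],
    [1,0.292,-0.032,0.0,-33],
    [1,0.292,-0.032,0.0,-33],
    [1,0.292,-0.032,0.0,-33],
    [1,0.292,-0.032,0.0,-33],
    [1,0.292,-0.032,0.0,-33],
  ],
)

```text
time_s: 2.65
position: [0.4077, 0.2662, 0.2012]
orientation: [-3.141, -0.0, 2.154]
ft_force: [-0.5, -0.3, 0.8]
opening: 0.0854
```

```bash
cat > look.py <<'E'
import sys
from h import *
def look(names,tag=None,z0={},n=2):
    c=camera_model("wrist"); im=capture("wrist")
    if tag: cv2.imwrite(f"pics/{tag}.png",im)
    out={}
    for nm in names:
        for o in cut_out(nm,"wrist")[:n]:
            if o['confidence']<.3: continue
            f=fit(nm,o['pixels'],c,z0.get(nm,0)); print(nm,round(o['confidence'],2),np.round(o['extent']),np.round(f,4)); out.setdefault(nm,f)
    return out
E
python3 - <<'E'
from look import *
f=look(["flange"],"fl1"); print(plan(*f['flange'][:2],.012,33))
E
```

```text
flange 0.95 [232. 142.  55.  51.] [0.4043 0.2622 0.     0.386 ]
(array([  1. ,  -4.2, 189.1]), np.float64(0.2), 'yaw', np.float64(123.2), 'pos', array([408.4, 263.9, 201.1]))
```

View pics/fl1.png

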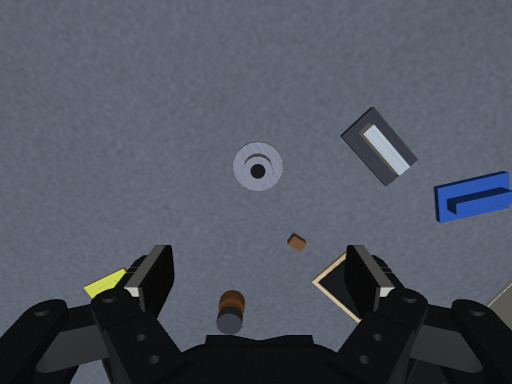

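The flange is at (258,167) with its bore at (258,171), almost straight below. The rest is at (379,147) and its blue copy at (470,197). I'll measure again now that the arm has settled.

Run:
```python
from look import *
f=look(["flange"]); print(plan(*f['flange'][:2],.012,33))
f=look(["flange"]); print(plan(*f['flange'][:2],.012,33)); 
for i in range(2): print(state()['position'])
```

```text
flange 0.74 [232. 140.  51.  48.] [0.4043 0.2627 0.     0.2453]
(array([  1.7,  -4.1, 189.1]), np.float64(0.1), 'yaw', np.float64(123.1), 'pos', array([408.7, 263.7, 201.1]))
flange 0.79 [233. 140.  54.  50.] [0.4046 0.2628 0.     0.2267]
(array([  1.2,  -4. , 189.3]), np.float64(0.1), 'yaw', np.float64(123.1), 'pos', array([408.6, 264.1, 201.3]))
[0.4085873  0.26411377 0.20125321]
[0.4085873  0.26411377 0.20125321]
```

step_arm(
  targets=[
    [1,0.001,-0.003,0.05,0],
    [1,0.001,-0.003,0.1,0],
    [1,0.001,-0.003,0.125,0],
    [1,0.001,-0.003,0.125,0],
    [1,0.001,-0.003,0.125,0],
  ],
)

```text
time_s: 3.45
position: [0.4054, 0.2647, 0.0769]
orientation: [3.141, -0.0, 2.151]
ft_force: [0.0, 0.1, 0.5]
opening: 0.0855
```

Run:
```python
from look import *
f=look(["flange"],"fl2"); print(plan(*f['flange'][:2],.012,33))
```

```text
flange 0.79 [222. 159.  79.  72.] [0.4047 0.2628 0.     0.3261]
(array([-1.3, -3. , 66. ]), np.float64(0.2), 'yaw', np.float64(123.2), 'pos', array([406.3, 265.5,  78. ]))
```

View pics/fl2.png

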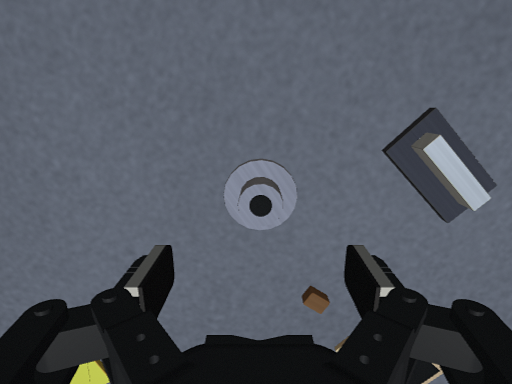

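step_arm(
  targets=[
    [1,-0.001,-0.002,0.04,0],
    [1,-0.001,-0.002,0.066,0],
    [1,-0.001,-0.002,0.066,0],
    [0.3,-0.001,-0.002,0.066,0],
    [0,-0.001,-0.002,0.066,0],
    [0,-0.001,-0.002,0.066,0],
    [0,-0.001,-0.002,0.066,0],
    [0,-0.001,-0.002,0.066,0],
    [0,-0.001,-0.002,0.066,0],
    [0,-0.001,-0.002,0.066,0],
  ],
  squeeze=60,
)

```text
time_s: 4.55
position: [0.4039, 0.2627, 0.0103]
orientation: [-3.142, 0.0, 2.151]
ft_force: [-0.0, 1.4, -0.4]
opening: -0.0001
```

Run:
```python
from h import *
print(plan(.41,.265,.15)); s=state(); print(s['ft_force'],s['opening'])
```

```text
(array([  -1.5,    6.4, -139.7]), 0, 'yaw', np.float64(123.3), 'pos', array([403.9, 262.7,  10.3]))
[-0.04417592  1.3588009  -0.43586799] -5.473158641533919e-05
```

Run:
```python
from look import *
f=look(["flange"],"fl3")
```

```text
flange 0.93 [214. 176.  99.  86.] [0.4047 0.2633 0.     1.6545]
```

View pics/fl3.png

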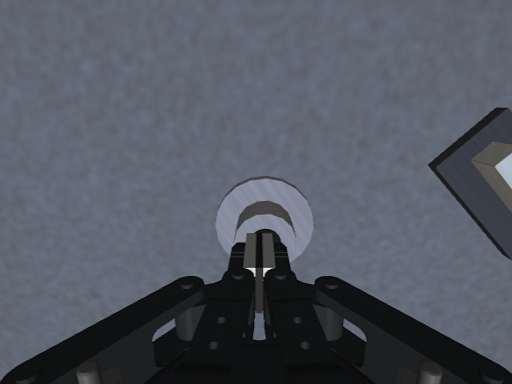

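Run:
```python
from h import *
c=camera_model("wrist"); s=state(); p=s['position']; R=Ro.from_euler('xyz',s['orientation']).as_matrix()
print(p,proj(c,[p,p-R@[0,0,.019],p+R@[.011,0,-.01],p-R@[0.011,0,.01]]))
print('eye in tool',R.T@(c['eye']-p))
print('boss top, disc',proj(c,[[.4047,.2630,.032],[.4047,.2630,.008]]))
import glob
```

```text
[0.40380384 0.26274309 0.01024597] [[262.52225109 226.63038434]
 [262.9109657  239.80652754]
 [262.77439766 216.3439527 ]
 [262.6615375  249.51596993]]
eye in tool [ 0.07526037 -0.00226924 -0.17312729]
boss top, disc [[264.52883891 242.39374533]
 [263.85400295 225.63329408]]
```

Run:
```python
import cv2,numpy as np
a=cv2.imread('pics/fl3.png')[165:345,190:340]
from workcell import *
b=capture('side'); cv2.imwrite('pics/side1.png',b); b=b[190:330,130:290]
f=lambda i:cv2.resize(i,(400,480),interpolation=cv2.INTER_CUBIC)
a=cv2.convertScaleAbs(a,alpha=1.6,beta=20)
cv2.imwrite('pics/z1.png',np.hstack([f(a),f(b)]))
```

```text
(no output)
```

View pics/z1.png

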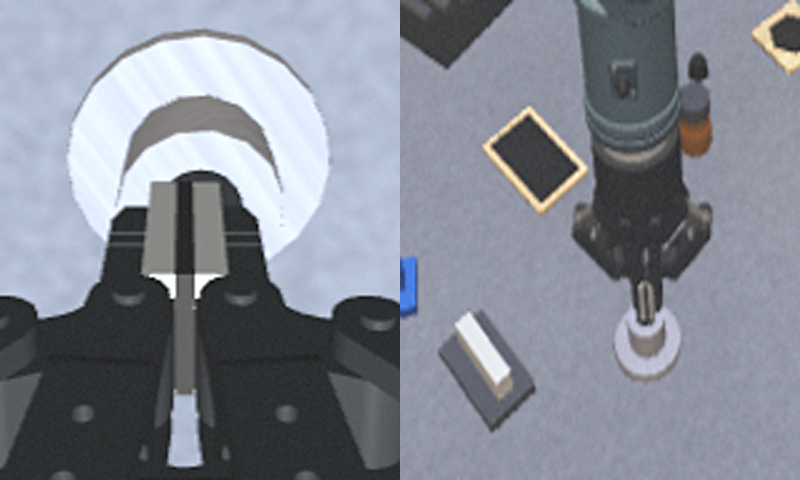

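Run:
```python
from h import *
w=camera_model("wrist"); sd=camera_model("side"); s=state(); p=s['position']
def tri(a,b):
    A=[];B=[]
    for c,uv in((w,a),(sd,b)):
        d=Rm(c)@np.linalg.solve(c['camera_matrix'],[*uv,1]); d/=np.linalg.norm(d); Pm=np.eye(3)-np.outer(d,d); A.append(Pm);B.append(Pm@c['eye'])
    return np.linalg.lstsq(np.vstack(A),np.hstack(B),rcond=None)[0]
print('tip',tri((261,233),(229,282)),'tcp',p)
print('TCP in side',proj(sd,[p,p+[0,0,.03]]), 'flange in side',proj(sd,[[.4047,.263,0],[.4047,.263,.032],[.4086,.267,0]]))
capture('side'); o=cut_out('flange','side')[0]; print(o['extent'],fit('flange',o['pixels'],sd))
print(s['joint_pos'],s['ft_force'])
```

```text
tip [0.39620417 0.27353683 0.04781606] tcp [0.40382679 0.26276258 0.01024181]
TCP in side [[230.58235414 287.53839782]
 [229.77541035 279.49973126]] flange in side [[230.5044097  290.11827443]
 [229.64686434 281.64529857]
 [228.2200603  290.51654661]]
[217.4, 280.2, 22.2, 20.7] (np.float64(0.40782396938175225), np.float64(0.2661441947288434), 0.0, np.float64(1.037850734219609))
[-0.21741519  0.64866666 -0.56651291  2.06194346  0.61149842  0.60007864
 -0.63073166] [-0.06431927 -0.20857822 -1.0716884 ]
```

The side view and the shut-finger pixels both put the real fingertips about 35 mm behind the reported TCP. That matches the open pads too, at 48 mm = 35 + 13. So the fingers closed above the boss and touched nothing. Before correcting for this, I'll check what the workcell reports about the tool.

Run:
```python
import workcell
print([n for n in dir(workcell) if not n.startswith('_')])
print(getattr(workcell,'hold_point_z',None))
from h import *
print(plan(.4047,.2630,-.027,33))
```

```text
['IKError', 'camera_model', 'capture', 'cut_out', 'hand_in', 'hold_point_z', 'state']
0.0187
(array([-0.3,  0.9, 37.2]), np.float64(0.3), 'yaw', np.float64(123.3), 'pos', array([403.8, 262.7,  10.2]))
```

step_arm(
  targets=[
    [1,0,0.001,0,0],
    [1,0,0.001,0,0],
    [1,0,0.001,0,0],
    [1,0,0.001,0,0],
    [1,0,0.001,0,0],
    [1,0,0.001,0.005,0],
    [1,0,0.001,0.01,0],
    [1,0,0.001,0.014,0],
    [1,0,0.001,0.014,0],
  ],
)

```text
time_s: 5.7
position: [0.4042, 0.263, -0.0045]
orientation: [-3.14, -0.0, 2.151]
ft_force: [-0.8, 0.1, 0.2]
opening: 0.0855
```

Run:
```python
from h import *
s=state(); print(s['position'],s['ft_force'],s['opening'])
a=capture('wrist'); cv2.imwrite('pics/fl4.png',np.hstack([a[150:370,90:430],cv2.resize(capture('side')[220:320,170:290],(264,220),interpolation=2)]))
```

```text
[ 0.40419066  0.26299836 -0.00446048] [-0.78780298  0.07744152  0.18090792] 0.08546587112531809
```

View pics/fl4.png

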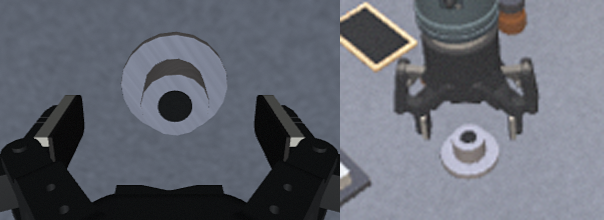

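step_arm(
  targets=[
    [1,0,0,0.008,0],
    [1,0,0,0.016,0],
    [1,0,0,0.022,0],
    [1,0,0,0.022,0],
    [0,0,0,0.022,0],
    [0,0,0,0.022,0],
    [0,0,0,0.022,0],
    [0,0,0,0.022,0],
    [0,0,0,0.022,0],
  ],
)

```text
time_s: 6.7
position: [0.4068, 0.2649, -0.0228]
orientation: [3.137, 0.001, 2.151]
ft_force: [-2.2, -3.0, 32.0]
opening: 0.0346
```

Run:
```python
from h import *
s=state(); print(s['position'],s['ft_force'],s['opening'])
print(plan(.41,.265,.15)); print(plan(.45,0,.15,0));
```

```text
[ 0.40682108  0.2648966  -0.02282962] [-2.23831663 -2.97241607 32.04540394] 0.034552838967164434
(array([  -1.9,    3.5, -172.8]), 0, 'yaw', np.float64(123.3), 'pos', array([406.8, 264.9, -22.8]))
(array([-245.4, -108.4, -173. ]), np.float64(33.3), 'yaw', np.float64(123.3), 'pos', array([406.8, 264.9, -22.8]))
```

Gripped at 34.6 mm, which fits the 36 mm boss. The tips are just resting on the disc (32 N), so I'll lift now. In this grasp the TCP sits 23 mm below the part's underside.

step_arm(
  targets=[
    [0,0,0,-0.02,0],
    [0,0,0,-0.06,0],
    [0,0,0,-0.1,0],
    [0,-0.05,-0.02,-0.13,6],
    [0,-0.1,-0.04,-0.13,14],
    [0,-0.14,-0.06,-0.13,22],
    [0,-0.18,-0.08,-0.13,30],
    [0,-0.215,-0.095,-0.13,33],
    [0,-0.245,-0.108,-0.13,33],
    [0,-0.245,-0.108,-0.13,33],
  ],
)

```text
time_s: 7.7
position: [0.4485, -0.0065, 0.104]
orientation: [-3.141, 0.003, 1.567]
ft_force: [-0.6, -0.0, -3.2]
opening: 0.034
```

Run:
```python
from h import *
s=state(); print(s['position'],s['ft_force'],s['opening'])
print(plan(.4143,-.271,.11,-33.5));
```

```text
[ 0.4485007  -0.00647312  0.10395352] [-0.63353298 -0.02255952 -3.22726298] 0.03400255237718188
(array([-264.7,  -33.3,   -5.3]), np.float64(33.3), 'yaw', np.float64(89.8), 'pos', array([448.5,  -6.5, 104. ]))
```

step_arm(
  targets=[
    [0,-0.05,-0.005,0,6],
    [0,-0.1,-0.012,0,12],
    [0,-0.15,-0.02,0,18],
    [0,-0.2,-0.024,0,25],
    [0,-0.25,-0.02,0,33],
    [0,-0.295,-0.01,0,33],
    [0,-0.33,0.005,0,33],
    [0,-0.33,0.005,0,33],
    [0,-0.33,0.005,0,33],
    [0,-0.33,0.005,0,33],
  ],
)

```text
time_s: 8.7
position: [0.4549, -0.3286, 0.1038]
orientation: [-3.14, -0.001, 1.001]
ft_force: [-0.4, -0.5, -3.2]
opening: 0.034
```

```bash
cat >> look.py <<'E'
def padfit(name,tag=None,win=None):
    """fit the dark outline inside the plywood pad found by colour, near the net's mask or window"""
    S=dict(flange_pad=ring(.034,.006,.006),nut_pad=ring(.049/3**.5,.006,.006,6,np.pi/6),rest_pad=box(.094,.054,.006,.006),stick_pad=box(.114,.026,.006,.006))[name]
    area={'flange_pad':np.pi*.034**2,'nut_pad':.866*.049**2,'rest_pad':.094*.054,'stick_pad':.114*.026}[name]
    c=camera_model("wrist"); im=capture("wrist"); s=state()
    if tag: cv2.imwrite(f"pics/{tag}.png",im)
    hsv=cv2.cvtColor(im,cv2.COLOR_BGR2HSV); wood=cv2.inRange(hsv,(8,50,110),(24,255,255))
    cs,hi=cv2.findContours(cv2.morphologyEx(wood,cv2.MORPH_CLOSE,np.ones((3,3))),cv2.RETR_CCOMP,cv2.CHAIN_APPROX_NONE)
    for i,k in enumerate(cs):
        if hi[0][i][3]<0 or cv2.contourArea(k)<300: continue
        m=np.zeros(im.shape[:2],np.uint8); cv2.drawContours(m,[k],-1,1,-1); m=cv2.erode(m,np.ones((3,3)))
        n=dict(flange_pad='flange',nut_pad='nut',rest_pad='rest',stick_pad='stick')[name]
        f=fit(n,m,c,0,S); print(name,'outline px',np.round(k[:,0].mean(0)),'rms',round(f[3],2),np.round(f[:3],4)); 
        if f[3]<1.5: yield f,s
E
python3 - <<'E'
from look import *
list(padfit('flange_pad','fp1')); look(['flange_pad','flange'],z0={'flange':.127}); print(plan(.4143,-.271,.11,-33.5))
E
```

```text
flange_pad outline px [189. 159.] rms 0.25 [ 0.4106 -0.2732  0.    ]
flange_pad 0.63 [130.  94. 120. 123.] [ 0.4106 -0.2729 21.1069  0.4472]
flange 0.91 [201. 190. 119. 114.] [ 0.452  -0.33    0.      1.7049]
(array([ 27.3, -66. ,  -5.6]), np.float64(0.8), 'yaw', np.float64(57.3), 'pos', array([ 455.1, -329.6,  104.3]))
```

View pics/fp1.png

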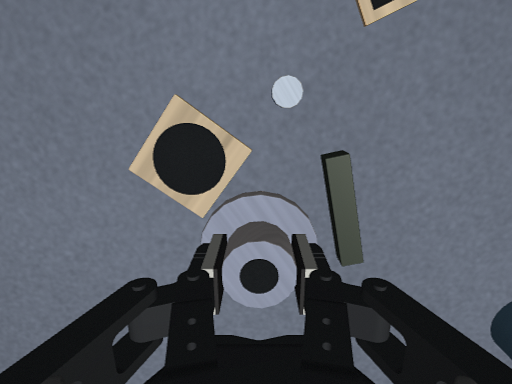

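Run:
```python
from h import *
im=cv2.imread('pics/fp1.png',0)[250:300,230:290]; m=(im<30).astype(np.uint8)
n,l,st,ct=cv2.connectedComponentsWithStats(m); i=l[26,29]; uv=ct[i]+[230,250]; print(uv,st[i])
c=camera_model('wrist'); s=state(); p=s['position']; R=Ro.from_euler('xyz',s['orientation']).as_matrix()
for dz in(.023,.026): print(R.T@(unproj(c,uv,p[2]+dz+.032)-p))
print(plan(.4106,-.2732,.03,-33.5))
```

```text
[259.10776362 275.35921205] [ 11   9  37  34 863]
[-0.00288325 -0.00137399 -0.05499971]
[-0.00095877 -0.00137453 -0.05799948]
(array([ 23.5, -67.9,  74.4]), np.float64(0.8), 'yaw', np.float64(57.3), 'pos', array([ 455.1, -329.6,  104.3]))
```

step_arm(
  targets=[
    [0,0.017,-0.045,0,0],
    [0,0.025,-0.067,0.03,0],
    [0,0.025,-0.067,0.07,0],
    [0,0.025,-0.067,0.1,0],
    [0,0.025,-0.067,0.112,0],
    [0,0.025,-0.067,0.119,0],
    [0,0.025,-0.067,0.119,0],
    [0,0.025,-0.067,0.119,0],
  ],
)

```text
time_s: 9.7
position: [0.4134, -0.2741, -0.0136]
orientation: [3.14, -0.0, 0.999]
ft_force: [-0.9, -0.3, -3.3]
opening: 0.0342
```

Run:
```python
from h import *
s=state(); print(s['position'],s['ft_force'],s['opening']); print(plan(.4106,-.2732,-.0155,-33.5))
```

```text
[ 0.4133924  -0.27406074 -0.01364234] [-0.85030186 -0.31172605 -3.32234825] 0.034210537955550825
(array([-0.8, -2.8,  1.9]), np.float64(0.7), 'yaw', np.float64(57.2), 'pos', array([ 413.4, -274.1,  -13.6]))
```

step_arm(
  targets=[
    [0,0.001,-0.0015,0.001,0],
    [0,0.001,-0.0015,0.0025,0],
    [0,0.001,-0.0015,0.0025,0],
    [1,0.001,-0.0015,0.0025,0],
    [1,0.001,-0.0015,0.0025,0],
    [1,0.001,-0.0015,0.0025,0],
    [1,0.001,-0.0015,0.0025,0],
    [1,0.001,-0.0015,-0.04,0],
    [1,0.001,-0.0015,-0.08,0],
    [1,-0.029,-0.0015,-0.11,0],
    [1,-0.029,-0.0015,-0.11,0],
    [1,-0.029,-0.0015,-0.11,0],
  ],
)

```text
time_s: 10.9
position: [0.3953, -0.2979, 0.0957]
orientation: [3.14, 0.0, 0.997]
ft_force: [0.5, 0.4, 0.0]
opening: 0.0855
```

Run:
```python
from look import *
f=look(['flange_pad','flange'],'fp2',z0={'flange':.006},n=1); print(plan(.6474,.0113,.15,42.7-60))
print(plan(.52,-.15,.15,0))
```

```text
flange_pad 0.93 [197.  88. 129. 125.] [ 0.4109 -0.273  21.1827  0.5831]
flange 0.93 [221. 120.  75.  75.] [ 0.4086 -0.2735  0.      0.3904]
(array([394.7,  46.5, -55.7]), np.float64(-15.4), 'yaw', np.float64(57.3), 'pos', array([ 395.1, -295.8,   94.2]))
(array([190.2,  26.3, -55.7]), np.float64(-32.7), 'yaw', np.float64(57.3), 'pos', array([ 395.1, -295.8,   94.2]))
```

View pics/fp2.png

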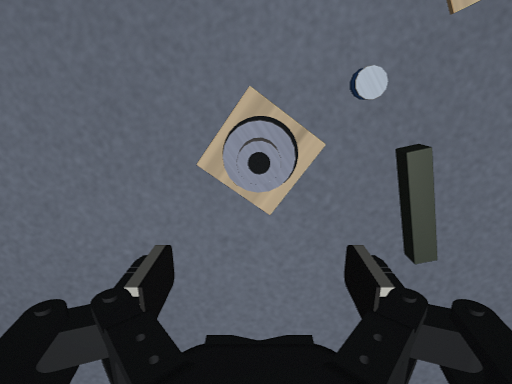

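The picture shows the flange at (259,160) on its pad at (261,150), about 2.3 mm off centre. There's plenty of time, so I'll regrasp and nudge it.

step_arm(
  targets=[
    [1,0.03,0,0.03,0],
    [1,0.03,0,0.075,0],
    [1,0.03,0,0.105,0],
    [1,0.03,0,0.1115,0],
    [1,0.03,0,0.1115,0],
    [0,0.03,0,0.1115,0],
    [0,0.03,0,0.1115,0],
    [0,0.03,0,0.1115,0],
    [0,0.03,0,0.1115,0],
    [0,0.03,0,0.107,0],
    [0,0.032,0.002,0.107,0],
    [0,0.032,0.002,0.107,0],
  ],
)

```text
time_s: 12.25
position: [0.415, -0.2712, -0.0116]
orientation: [3.141, -0.0, 0.999]
ft_force: [-0.3, 0.1, -3.3]
opening: 0.0343
```

step_arm(
  targets=[
    [0,0,0,0.003,0],
    [0,0,0,0.0045,0],
    [0,0,0,0.0045,0],
    [1,0,0,0.0045,0],
    [1,0,0,0.0045,0],
    [1,0,0,0.0045,0],
    [1,0,0,0.0045,0],
    [1,0,0,-0.04,0],
    [1,0,0,-0.08,0],
    [1,-0.03,0,-0.11,0],
    [1,-0.03,0,-0.11,0],
    [1,-0.03,0,-0.11,0],
  ],
)

```text
time_s: 13.45
position: [0.398, -0.2973, 0.0986]
orientation: [3.14, 0.0, 0.997]
ft_force: [0.3, 0.3, -0.3]
opening: 0.0856
```

Run:
```python
from look import *
for i in range(2): f=look(['flange_pad','flange'],z0={'flange':.006},n=1)
print(plan(.52,-.15,.15,0))
```

```text
flange_pad 0.66 [195.  91. 127. 120.] [ 0.4106 -0.2726 20.9971  0.7104]
flange 0.9 [224. 122.  73.  70.] [ 0.4114 -0.2726  0.      0.4084]
flange_pad 0.86 [198.  92. 127. 124.] [ 0.4107 -0.2729 21.025   0.9953]
flange 0.78 [226. 123.  74.  71.] [ 0.4115 -0.2727  0.      0.3145]
(array([188.2,  24. , -52.6]), np.float64(-32.7), 'yaw', np.float64(57.3), 'pos', array([ 398.1, -295.4,   97.4]))
```

Flange is now within 1 mm. Next is the nut, stopping on the way to measure its pad.

step_arm(
  targets=[
    [1,0.04,0.0,-0.05,-6],
    [1,0.085,0.005,-0.05,-12],
    [1,0.13,0.01,-0.05,-16],
    [1,0.17,0.018,-0.05,-16],
    [1,0.17,0.018,-0.05,-16],
    [1,0.17,0.018,-0.05,-16],
  ],
)

```text
time_s: 14.35
position: [0.5053, -0.162, 0.1476]
orientation: [-3.14, -0.0, 1.281]
ft_force: [0.5, -0.1, -0.0]
opening: 0.0852
```

Run:
```python
from look import *
list(padfit('nut_pad','np1')); list(padfit('stick_pad')); look(['nut_pad','stick_pad'])
print(plan(.643,.009,.15,-17.3))
```

```text
nut_pad outline px [212. 281.] rms 3.52 [ 0.4098 -0.2736 44.6583]
nut_pad outline px [380. 171.] rms 5.13 [ 0.6314 -0.1963 33.9255]
nut_pad outline px [206. 128.] rms 0.21 [ 0.4638 -0.0994 44.0798]
stick_pad outline px [213. 279.] rms 3.98 [ 0.4017 -0.2955 71.6976]
stick_pad outline px [381. 169.] rms 0.29 [ 0.6307 -0.2006 82.1599]
stick_pad outline px [207. 126.] rms 3.29 [  0.4726  -0.1307 104.7639]
nut_pad 0.66 [22. 38. 78. 84.] [ 3.37800e-01 -1.35000e-02  5.98474e+01  3.20300e-01]
nut_pad 0.6 [168.  91.  73.  70.] [ 0.4638 -0.0992 73.9173  0.54  ]
stick_pad 0.9 [357. 112.  42. 117.] [ 0.6301 -0.2003 82.3331  0.3023]
(array([206.4,  82.3,  -2.2]), np.float64(0.4), 'yaw', np.float64(73.1), 'pos', array([ 504.3, -164.6,  148. ]))
```

step_arm(
  targets=[
    [1,0.046,0.018,0,0],
    [1,0.09,0.036,0,0],
    [1,0.135,0.054,0,0],
    [1,0.175,0.07,0.02,0],
    [1,0.206,0.082,0.04,0],
    [1,0.206,0.082,0.06,0],
    [1,0.206,0.082,0.06,0],
    [1,0.206,0.082,0.06,0],
  ],
)

```text
time_s: 15.4
position: [0.6426, 0.0087, 0.0882]
orientation: [-3.141, 0.001, 1.277]
ft_force: [0.7, 0.2, 0.2]
opening: 0.0854
```

Run:
```python
from look import *
for i in range(2):
    f=look(['nut'],'nut1'); n=f['nut']; print(plan(n[0],n[1],-.024,n[2]-60))
```

```text
nut 0.85 [237. 160.  52.  62.] [6.42700e-01 9.50000e-03 4.16662e+01 3.44000e-01]
(array([  0.5,  -1.4, 113.5]), np.float64(1.5), 'yaw', np.float64(73.1), 'pos', array([643.6,   8.7,  89.5]))
nut 0.71 [234. 158.  54.  64.] [6.4260e-01 9.4000e-03 4.1811e+01 8.7760e-01]
(array([-1.000e-01, -1.400e+00,  1.137e+02]), np.float64(1.3), 'yaw', np.float64(73.2), 'pos', array([643.8,   9.2,  89.7]))
```

step_arm(
  targets=[
    [1,0,0.001,0.04,1.4],
    [1,0,0.001,0.08,1.4],
    [1,0,0.001,0.105,1.4],
    [1,0,0.001,0.1165,1.4],
    [1,0,0.001,0.1165,1.4],
    [0,0,0.001,0.1165,1.4],
    [0,0,0.001,0.1165,1.4],
    [0,0,0.001,0.1165,1.4],
    [0,0,0.001,0.1165,1.4],
    [0,0,0.001,0.1165,1.4],
  ],
)

```text
time_s: 16.6
position: [0.6457, 0.0101, -0.0263]
orientation: [3.139, -0.001, 1.254]
ft_force: [-1.0, -0.3, 6.2]
opening: 0.0447
```

Run:
```python
from h import *
s=state(); print(s['position'],s['ft_force'],s['opening']); print(plan(.6426,.0094,.06)); print(plan(.4638,-.0994,.08,44.08-60))
```

```text
[ 0.64572257  0.01010058 -0.02631275] [-1.01598627 -0.33792214  6.19998874] 0.044745054416982476
(array([ -1.6,  -2.5, -86.3]), 0, 'yaw', np.float64(71.8), 'pos', array([645.7,  10.1, -26.3]))
(array([-160.7, -138.4, -106.9]), np.float64(-2.2), 'yaw', np.float64(71.8), 'pos', array([645.7,  10.1, -26.3]))
```

step_arm(
  targets=[
    [0,0,0,-0.04,0],
    [0,0,0,-0.08,0],
    [0,-0.03,-0.026,-0.107,-1],
    [0,-0.065,-0.055,-0.107,-2.2],
    [0,-0.1,-0.085,-0.107,-2.2],
    [0,-0.133,-0.114,-0.107,-2.2],
    [0,-0.159,-0.136,-0.107,-2.2],
    [0,-0.159,-0.136,-0.09,-2.2],
    [0,-0.159,-0.136,-0.05,-2.2],
    [0,-0.159,-0.136,-0.02,-2.2],
    [0,-0.159,-0.136,-0.012,-2.2],
    [0,-0.159,-0.136,-0.012,-2.2],
  ],
)

```text
time_s: 17.8
position: [0.4648, -0.0983, -0.0165]
orientation: [-3.14, 0.0, 1.293]
ft_force: [0.3, -0.3, -1.2]
opening: 0.0444
```

Run:
```python
from h import *
s=state(); print(s['position'],s['ft_force'],s['opening']);print(plan(.4638,-.0994,-.0193,44.08-60))
```

```text
[ 0.46478984 -0.09834746 -0.01652694] [ 0.34040262 -0.33243732 -1.19042901] 0.04442507543865481
(array([-1.3, -0.7,  2.8]), np.float64(-0.0), 'yaw', np.float64(74.1), 'pos', array([464.8, -98.3, -16.5]))
```

step_arm(
  targets=[
    [0,0,0.002,0.001,0],
    [0,0,0.002,0.003,0],
    [0,0,0.002,0.003,0],
    [1,0,0.002,0.003,0],
    [1,0,0.002,0.003,0],
    [1,0,0.002,0.003,0],
    [1,0,0.002,0.003,0],
    [1,0,0.002,-0.04,0],
    [1,0,0.002,-0.08,0],
    [1,-0.03,0.002,-0.11,0],
    [1,-0.03,0.002,-0.11,0],
    [1,-0.03,0.002,-0.11,0],
  ],
)

```text
time_s: 19.0
position: [0.4592, -0.1289, 0.0943]
orientation: [3.14, 0.0, 1.291]
ft_force: [-0.4, 0.2, -0.3]
opening: 0.0854
```

Run:
```python
from look import *
for i in range(2): f=look(['nut_pad','nut'],'np2',z0={'nut':.006},n=2)
print(plan(.52,.3,.15,20))
```

```text
nut_pad 0.67 [ 42.  49.  92. 101.] [ 3.38000e-01 -1.35000e-02  6.00915e+01  4.19000e-01]
nut_pad 0.56 [215. 114.  82.  79.] [ 0.4637 -0.0989 74.0366  0.3671]
nut 0.57 [232. 127.  56.  61.] [ 0.4654 -0.0999 43.6253  0.7305]
nut_pad 0.87 [ 45.  51.  91. 101.] [ 3.38000e-01 -1.36000e-02  6.02082e+01  4.14800e-01]
nut_pad 0.71 [218. 118.  83.  79.] [ 0.4639 -0.0988 73.7664  0.2718]
nut 0.69 [233. 129.  54.  63.] [ 0.4654 -0.0998 43.9047  0.537 ]
nut 0.58 [226. 300.  63.  38.] [ 0.4147 -0.2597 13.1888  2.4624]
(array([427.6, -57.8, -56.8]), np.float64(-35.9), 'yaw', np.float64(74.1), 'pos', array([ 458.6, -127.1,   93. ]))
```

View pics/np2.png

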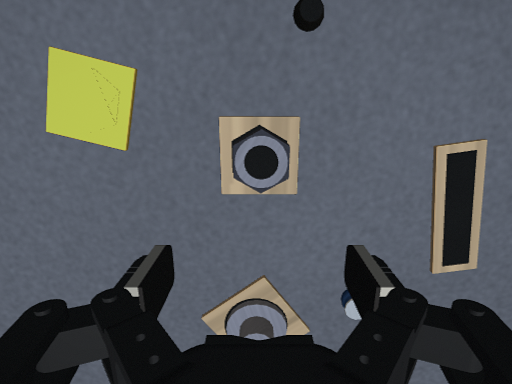

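Nut is 1.7 mm off, nearly all along tool y, with its turn matched. I'll give it one quick correction.

step_arm(
  targets=[
    [1,0.03,0,0.03,0],
    [1,0.03,0,0.075,0],
    [1,0.03,0,0.105,0],
    [1,0.03,0,0.112,0],
    [1,0.03,0,0.112,0],
    [0,0.03,0,0.112,0],
    [0,0.03,0,0.112,0],
    [0,0.03,0,0.112,0],
    [0,0.03,0,0.112,0],
    [0,0.03,0,0.107,0],
    [0,0.03,-0.0018,0.107,0],
    [0,0.03,-0.0018,0.107,0],
  ],
)

```text
time_s: 20.5
position: [0.4653, -0.0988, -0.013]
orientation: [3.142, 0.0, 1.292]
ft_force: [0.3, 0.4, -1.3]
opening: 0.0443
```

step_arm(
  targets=[
    [0,0,0,0.003,0],
    [0,0,0,0.005,0],
    [0,0,0,0.005,0],
    [1,0,0,0.005,0],
    [1,0,0,0.005,0],
    [1,0,0,0.005,0],
    [1,0,0,0.005,0],
    [1,0,0,-0.04,0],
    [1,0,0,-0.08,0],
    [1,-0.03,0,-0.11,0],
    [1,-0.03,0,-0.11,0],
    [1,-0.03,0,-0.11,0],
  ],
)

```text
time_s: 21.7
position: [0.4574, -0.1283, 0.0971]
orientation: [3.14, 0.0, 1.29]
ft_force: [-0.4, 0.4, -0.4]
opening: 0.0852
```

Run:
```python
from look import *
for i in range(2): f=look(['nut_pad','nut'],z0={'nut':.006},n=2)
print(plan(.5,.18,.15,40))
```

```text
nut_pad 0.9 [ 45.  49.  95. 101.] [ 3.37900e-01 -1.37000e-02  6.01814e+01  3.92600e-01]
nut_pad 0.75 [217. 113.  84.  79.] [ 0.464  -0.099  73.898   0.4318]
nut 0.76 [232. 128.  55.  62.] [ 0.4629 -0.0993 43.4412  0.4416]
nut_pad 0.92 [219. 114.  82.  78.] [ 0.4636 -0.0988 73.9731  0.4985]
nut_pad 0.57 [50. 52. 90. 98.] [ 3.38000e-01 -1.37000e-02  6.03068e+01  5.48600e-01]
nut 0.91 [233. 129.  56.  61.] [ 0.463  -0.0993 43.3106  0.3934]
nut 0.3 [201. 273. 109.  61.] [ 0.4204 -0.2466  9.7051  4.4535]
(array([306.7, -42.4, -53.8]), np.float64(-55.9), 'yaw', np.float64(74.1), 'pos', array([ 456.9, -126.5,   96. ]))
```

Run:
```python
from h import *
print(plan(.655,.085,.15,30))
print(unproj(camera_model('top'),(201,154),.006))
```

```text
(array([257.7, 132.7, -54.2]), np.float64(-45.9), 'yaw', np.float64(74.1), 'pos', array([ 456.9, -126.5,   96. ]))
[0.62270617 0.18585183 0.006     ]
```

step_arm(
  targets=[
    [1,0.03,0.013,-0.045,0],
    [1,0.075,0.033,-0.054,-8],
    [1,0.12,0.053,-0.054,-16],
    [1,0.165,0.073,-0.054,-24],
    [1,0.21,0.093,-0.054,-32],
    [1,0.25,0.112,-0.054,-40],
    [1,0.286,0.129,-0.054,-46],
    [1,0.286,0.129,-0.054,-46],
    [1,0.286,0.129,-0.054,-46],
    [1,0.286,0.129,-0.054,-46],
  ],
)

```text
time_s: 23.0
position: [0.6592, 0.111, 0.15]
orientation: [-3.14, 0.0, 2.094]
ft_force: [-0.2, -0.1, -0.1]
opening: 0.0854
```

Run:
```python
from look import *
list(padfit('rest_pad')); look(['rest_pad','rest'])
print(plan(.519,.366,.09,76.5))
```

```text
rest_pad outline px [265.  92.] rms 0.32 [  0.6215   0.1866 169.4317]
rest_pad 0.77 [205.  32. 121. 119.] [  0.6212   0.1865 169.3933   0.4645]
(array([291.4,   5.6,  60.7]), np.float64(-46.5), 'yaw', np.float64(120.0), 'pos', array([659.7, 110.8, 150.9]))
```

step_arm(
  targets=[
    [1,0.05,0.001,0,-8],
    [1,0.1,0.002,0,-16],
    [1,0.15,0.003,0,-24],
    [1,0.2,0.004,0,-32],
    [1,0.25,0.005,0,-40],
    [1,0.291,0.006,0.02,-46.5],
    [1,0.291,0.006,0.05,-46.5],
    [1,0.291,0.006,0.06,-46.5],
    [1,0.291,0.006,0.06,-46.5],
    [1,0.291,0.006,0.06,-46.5],
  ],
)

```text
time_s: 24.2
position: [0.5209, 0.3657, 0.0916]
orientation: [3.141, 0.001, 2.904]
ft_force: [0.7, -0.2, 0.2]
opening: 0.0852
```

Run:
```python
from look import *
for i in range(2):
    f=look(['rest'],'rest1')['rest']; print(plan(f[0],f[1],-.02,f[2]-90))
```

```text
rest 0.79 [263. 275.  94.  74.] [ 0.663   0.3835 47.7672  0.3201]
rest 0.67 [232. 139.  56.  99.] [  0.5187   0.3665 167.9069   0.4263]
(array([-133.9,   49.7,  112.5]), np.float64(118.7), 'yaw', np.float64(166.4), 'pos', array([520.9, 366.5,  92.2]))
rest 0.93 [260. 271.  99.  76.] [ 0.6628  0.383  47.2269  0.3942]
rest 0.67 [230. 138.  57.  97.] [  0.5184   0.3667 167.9845   0.2788]
(array([-134.4,   49. ,  112.2]), np.float64(119.2), 'yaw', np.float64(166.5), 'pos', array([520.5, 366.7,  92. ]))
```

View pics/rest1.png

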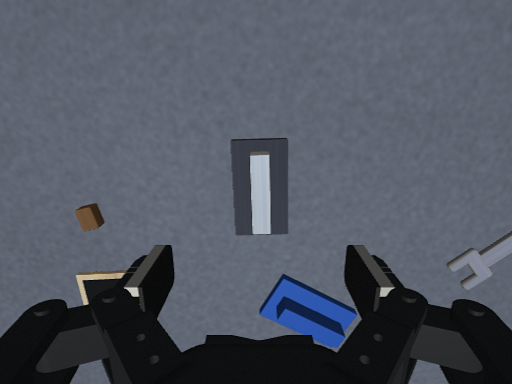

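The dark rest is at (260,187) and its blue copy at (308,310). I'll take the dark one at (.5186,.3666), 168°.

step_arm(
  targets=[
    [1,0.002,0.002,0.04,-1.5],
    [1,0.002,0.002,0.08,-1.5],
    [1,0.002,0.002,0.1,-1.5],
    [1,0.002,0.002,0.107,-1.5],
    [1,0.002,0.002,0.107,-1.5],
    [0,0.002,0.002,0.107,-1.5],
    [0,0.002,0.002,0.107,-1.5],
    [0,0.002,0.002,0.107,-1.5],
    [0,0.002,0.002,0.107,-1.5],
    [0,0.002,0.002,0.107,-1.5],
    [0,0.002,0.002,0.107,-1.5],
  ],
)

```text
time_s: 25.5
position: [0.5182, 0.3692, -0.0155]
orientation: [-3.141, 0.001, 2.933]
ft_force: [-0.3, -2.0, 5.6]
opening: 0.0143
```

Run:
```python
from h import *
s=state(); print(s['position'],s['ft_force'],s['opening']); print(plan(.5186,.3666,.06)); print(plan(.6214,.1866,.08,169.4-90))
```

```text
[ 0.51815746  0.36923383 -0.01553872] [-0.29697141 -1.99202538  5.58283473] 0.014262354278604302
(array([ -1. ,  -2.5, -75.5]), 0, 'yaw', np.float64(168.0), 'pos', array([518.2, 369.2, -15.5]))
(array([-138.9, -157.3,  -95.4]), np.float64(-1.4), 'yaw', np.float64(168.0), 'pos', array([518.2, 369.2, -15.5]))
```

step_arm(
  targets=[
    [0,0,0,-0.04,0],
    [0,0,0,-0.08,0],
    [0,-0.03,-0.033,-0.095,-1.4],
    [0,-0.06,-0.066,-0.095,-1.4],
    [0,-0.09,-0.1,-0.095,-1.4],
    [0,-0.115,-0.13,-0.095,-1.4],
    [0,-0.138,-0.155,-0.095,-1.4],
    [0,-0.138,-0.155,-0.07,-1.4],
    [0,-0.138,-0.155,-0.03,-1.4],
    [0,-0.138,-0.155,-0.0105,-1.4],
    [0,-0.138,-0.155,-0.0105,-1.4],
    [0,-0.138,-0.155,-0.0105,-1.4],
  ],
)

```text
time_s: 26.7
position: [0.6204, 0.1896, -0.0059]
orientation: [3.142, -0.001, 2.958]
ft_force: [-0.4, -0.6, -3.9]
opening: 0.0146
```

step_arm(
  targets=[
    [0,0,0,0,0],
    [0,0,0,0,0],
  ],
)

```text
time_s: 26.9
position: [0.6212, 0.1894, -0.005]
orientation: [3.141, 0.001, 2.958]
ft_force: [-0.5, -0.4, -3.5]
opening: 0.0145
```

Run:
```python
from h import *
s=state(); print(s['position'],s['ft_force'],s['opening']);print(plan(.6214,.1866,-.0085,169.4-90))
```

```text
[ 0.62119315  0.18940463 -0.0049619 ] [-0.47483783 -0.4061705  -3.45495492] 0.014458773728544013
(array([-0.7, -2.7,  3.5]), np.float64(0.1), 'yaw', np.float64(169.5), 'pos', array([621.2, 189.4,  -5. ]))
```

step_arm(
  targets=[
    [0,0,0,0.002,0],
    [0,0,0,0.004,0],
    [0,0,0,0.004,0],
    [1,0,0,0.004,0],
    [1,0,0,0.004,0],
    [1,0,0,0.004,0],
    [1,0,0,0.004,0],
    [1,0,0,-0.04,0],
    [1,0,0,-0.08,0],
    [1,-0.03,0,-0.11,0],
    [1,-0.03,0,-0.11,0],
    [1,-0.03,0,-0.11,0],
  ],
)

```text
time_s: 28.1
position: [0.651, 0.1834, 0.1047]
orientation: [3.141, 0.001, 2.956]
ft_force: [-0.6, -0.5, -0.7]
opening: 0.0855
```

Run:
```python
from look import *
for i in range(2): f=look(['rest_pad','rest'],'rp2',z0={'rest':.006},n=2)
print(plan(.5085,-.392,.15,160))
```

```text
rest_pad 0.72 [221.  97.  77. 113.] [  0.6212   0.1864 169.6266   0.6069]
rest 0.82 [416. 110.  96. 101.] [ 0.6616  0.3797 47.0378  1.8101]
rest 0.6 [229. 106.  58. 101.] [  0.6213   0.1871 168.9294   0.4603]
rest_pad 0.92 [216. 100.  81. 114.] [  0.6207   0.186  169.5062   0.594 ]
rest 0.82 [419. 114.  93.  98.] [ 0.6612  0.3793 47.2514  1.8694]
rest 0.59 [227. 110.  61. 100.] [  0.6214   0.1868 169.1358   0.9987]
(array([  33.6, -591.7,  -46.3]), np.float64(99.5), 'yaw', np.float64(169.5), 'pos', array([649.2, 183.7, 103.2]))
```

View pics/rp2.png

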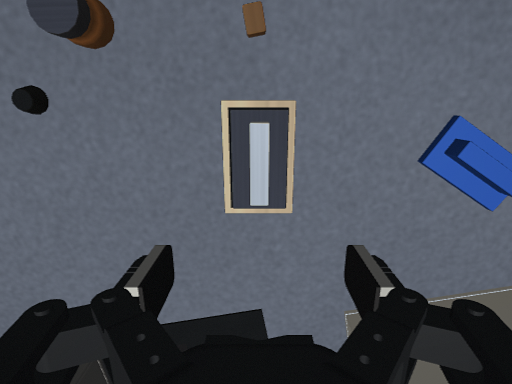

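Rest is within 0.5 mm and 0.5°. Now the stick.

step_arm(
  targets=[
    [1,0.0,0,-0.046,0],
    [1,0.0025,-0.045,-0.046,8.3],
    [1,0.005,-0.095,-0.046,16.6],
    [1,0.008,-0.145,-0.046,25],
    [1,0.011,-0.195,-0.046,33],
    [1,0.014,-0.245,-0.046,41.5],
    [1,0.017,-0.295,-0.046,50],
    [1,0.02,-0.345,-0.046,58],
    [1,0.023,-0.395,-0.046,66.5],
    [1,0.026,-0.445,-0.046,75],
    [1,0.029,-0.495,-0.046,83],
    [1,0.031,-0.545,-0.046,91.5],
  ],
)

```text
time_s: 29.6
position: [0.5191, -0.3472, 0.15]
orientation: [-3.141, -0.0, 1.355]
ft_force: [1.0, -0.4, -0.4]
opening: 0.0855
```

Run:
```python
from h import *
print(plan(.508,-.392,.09,159.5))
```

```text
(array([-46.1,  -1.2,  60. ]), np.float64(8.1), 'yaw', np.float64(77.6), 'pos', array([ 519.1, -347.2,  150. ]))
```

step_arm(
  targets=[
    [1,-0.046,-0.001,0.02,8],
    [1,-0.046,-0.001,0.055,8],
    [1,-0.046,-0.001,0.06,8],
    [1,-0.046,-0.001,0.06,8],
    [1,-0.046,-0.001,0.06,8],
  ],
)

```text
time_s: 30.1
position: [0.5114, -0.3888, 0.0917]
orientation: [3.14, -0.001, 1.224]
ft_force: [0.6, 0.9, -0.5]
opening: 0.0851
```

Run:
```python
from look import *
for i in range(2):
    f=look(['stick'],'st1')['stick']; print(plan(f[0],f[1],-.024,f[2]-90))
```

```text
stick 0.63 [244. 132.  29. 124.] [ 0.5076 -0.3915 69.3444  0.9078]
(array([ -3. ,  -3.3, 116.1]), np.float64(0.7), 'yaw', np.float64(70.1), 'pos', array([ 511.4, -389.7,   92.1]))
stick 0.8 [242. 129.  30. 122.] [ 0.5078 -0.3911 69.3163  0.9429]
(array([ -1.9,  -2.7, 115.7]), np.float64(0.7), 'yaw', np.float64(70.0), 'pos', array([ 510.8, -390.2,   91.7]))
```

step_arm(
  targets=[
    [1,-0.002,-0.0005,0.04,0.7],
    [1,-0.002,-0.0005,0.08,0.7],
    [1,-0.002,-0.0005,0.105,0.7],
    [1,-0.002,-0.0005,0.115,0.7],
    [1,-0.002,-0.0005,0.115,0.7],
    [0,-0.002,-0.0005,0.115,0.7],
    [0,-0.002,-0.0005,0.115,0.7],
    [0,-0.002,-0.0005,0.115,0.7],
    [0,-0.002,-0.0005,0.115,0.7],
    [0,-0.002,-0.0005,0.115,0.7],
    [0,-0.002,-0.0005,0.115,0.7],
  ],
)

```text
time_s: 31.4
position: [0.5092, -0.3927, -0.0237]
orientation: [3.14, 0.0, 1.209]
ft_force: [-0.4, -0.5, 5.7]
opening: 0.0208
```

Run:
```python
from h import *
s=state(); print(s['position'],s['ft_force'],s['opening']); print(plan(.5077,-.3913,.06)); print(plan(.6305,-.2005,.08,82.2-90))
```

```text
[ 0.50919227 -0.39265277 -0.02371539] [-0.36792424 -0.48849045  5.69494215] 0.02084129231363525
(array([  0.7,  -1.8, -83.7]), 0, 'yaw', np.float64(69.2), 'pos', array([ 509.2, -392.7,  -23.7]))
(array([ 222.6,   45.5, -103.8]), np.float64(-13.0), 'yaw', np.float64(69.2), 'pos', array([ 509.2, -392.7,  -23.7]))
```

step_arm(
  targets=[
    [0,0,0,-0.04,0],
    [0,0,0,-0.08,0],
    [0,0.045,0.0095,-0.1,-4],
    [0,0.09,0.019,-0.1,-9],
    [0,0.135,0.0285,-0.1,-13],
    [0,0.18,0.038,-0.1,-13],
    [0,0.2225,0.0475,-0.1,-13],
    [0,0.2225,0.0475,-0.07,-13],
    [0,0.2225,0.0475,-0.03,-13],
    [0,0.2225,0.0475,-0.0105,-13],
    [0,0.2225,0.0475,-0.0105,-13],
    [0,0.2225,0.0475,-0.0105,-13],
  ],
)

```text
time_s: 32.6
position: [0.6318, -0.2013, -0.014]
orientation: [-3.141, -0.0, 1.435]
ft_force: [0.4, -0.2, -1.2]
opening: 0.0206
```

step_arm(
  targets=[
    [0,0,0,0,0],
    [0,0,0,0,0],
  ],
)

```text
time_s: 32.8
position: [0.6324, -0.2014, -0.0131]
orientation: [3.14, 0.0, 1.435]
ft_force: [0.3, 0.0, -0.3]
opening: 0.0205
```

Run:
```python
from h import *
s=state(); print(s['position'],s['ft_force'],s['opening']);print(plan(.6305,-.2005,-.0167,82.2-90))
```

```text
[ 0.6323609  -0.2014092  -0.01312004] [ 0.28093962  0.03788659 -0.28731509] 0.02045027503017611
(array([ 0.6, -2. ,  3.6]), np.float64(0.0), 'yaw', np.float64(82.2), 'pos', array([ 632.4, -201.4,  -13.1]))
```

step_arm(
  targets=[
    [0,0,0,0.002,0],
    [0,0,0,0.004,0],
    [0,0,0,0.004,0],
    [1,0,0,0.004,0],
    [1,0,0,0.004,0],
    [1,0,0,0.004,0],
    [1,0,0,0.004,0],
    [1,0,0,-0.04,0],
    [1,0,0,-0.08,0],
    [1,-0.03,0,-0.11,0],
    [1,-0.03,0,-0.11,0],
    [1,-0.03,0,-0.11,0],
  ],
)

```text
time_s: 34.0
position: [0.6278, -0.232, 0.0964]
orientation: [3.14, 0.001, 1.433]
ft_force: [1.0, 1.1, -0.1]
opening: 0.0853
```

Run:
```python
from look import *
for i in range(2): f=look(['stick_pad','stick'],'sp2',z0={'stick':.006},n=2)
print(plan(.3,-.6,.2))
```

```text
stick_pad 0.92 [233.  78.  50. 144.] [ 0.6301 -0.2    82.2885  0.9196]
stick 0.9 [243.  88.  28. 131.] [ 0.6292 -0.1996 82.2858  0.8902]
stick_pad 0.66 [  0.  10.  91. 103.] [ 0.4556 -0.1271 74.9652  4.5185]
stick_pad 0.6 [237.  86.  52. 136.] [ 0.6304 -0.2004 82.0621  0.5826]
stick 0.75 [ 0. 21. 74. 73.] [ 0.4638 -0.1297 90.9519  3.6119]
stick 0.57 [246.  90.  24. 133.] [ 0.6289 -0.1991 82.1099  0.8292]
(array([-410.8, -275.1, -105.1]), 0, 'yaw', np.float64(82.3), 'pos', array([ 627.3, -229.5,   94.8]))
```

View pics/sp2.png

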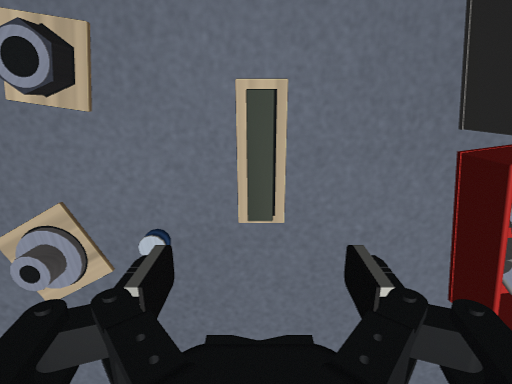

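Stick is within about 1.5 mm and its angle matches. I'll move clear and take a final overview.

step_arm(
  targets=[
    [1,0,0,-0.05,0],
    [1,-0.04,-0.025,-0.1,0],
    [1,-0.08,-0.05,-0.1,0],
    [1,-0.12,-0.075,-0.1,0],
    [1,-0.16,-0.1,-0.1,0],
    [1,-0.2,-0.13,-0.1,0],
    [1,-0.24,-0.16,-0.1,0],
    [1,-0.28,-0.19,-0.1,0],
    [1,-0.32,-0.22,-0.1,0],
    [1,-0.36,-0.25,-0.1,0],
    [1,-0.4,-0.27,-0.1,0],
    [1,-0.4,-0.27,-0.1,0],
  ],
)

```text
time_s: 35.5
position: [0.2979, -0.5972, 0.1945]
orientation: [-3.137, 0.003, 1.424]
ft_force: [-0.6, 0.2, -0.2]
opening: 0.0851
```

Run:
```python
from h import *
c=camera_model('top'); im=capture('top'); cv2.imwrite('pics/topend.png',cv2.resize(im[120:280,110:440],None,fx=2.4,fy=2.4,interpolation=2))
for n in('flange','nut','rest','stick','jar'):
    o=cut_out(n,'top'); print(n,[np.round(fit(n,q['pixels'],c,0 if n=='jar' else .006),4) for q in o[:2] if q['confidence']>.4])
print(state()['position'],state()['time_s'])
```

```text
flange [array([ 0.4152, -0.2693,  0.    ,  0.2808])]
nut [array([ 0.4671, -0.0958, 41.2476,  0.2765])]
rest [array([ 0.6641,  0.3858, 47.6512,  0.6278]), array([  0.6245,   0.1909, 168.9021,   0.4221])]
stick []
jar [array([0.488 , 0.0743, 0.    , 0.5286])]
[ 0.30822424 -0.58898529  0.19578098] 35.8
```

View pics/topend.png

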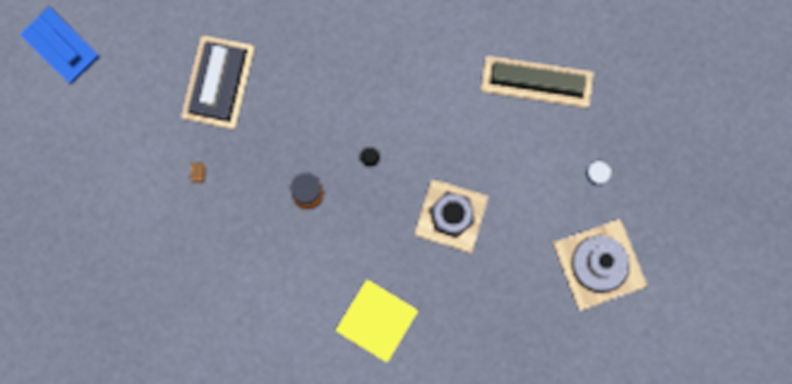

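```bash
python3 -c "
from workcell import *
print(hand_in())"
```

```text
the job is handed in; nothing more can be done
None
```

All four parts are on their own pads, same side up, and the job is handed in at about 36 s of the 106 s limit. The jar, the blue rest and the yellow pad were never touched and still stand where they were.

| Part | Offset from outline | Turn error | Note |
|---|---|---|---|
| Flange | about 0.8 mm | any turn allowed | first placing was 2.3 mm off; regrasped and nudged |
| Nut | about 0.9 mm | about 0.7° | first placing was 1.7 mm off; regrasped and nudged |
| Rest | about 0.7 mm | about 0.5° | placed once |
| Stick | 1–2 mm | about 0.1° | placed once, left as it was |

These come from the wrist camera after each release, comparing part and pad in the same picture.

**What went wrong or disagreed:**
- **Units:** my first move was sent in mm instead of metres. The limit on distance per row kept it on the right line, so it did no harm.
- **First flange grasp:** the fingers closed on air above the boss. The real fingertips sit about 30 mm behind the reported TCP, so I grasped about that much lower from then on. When I then gripped the flange, the tips pressed on its disc with about 32 N.
- **Cameras:** the top and side cameras read 3–5 mm away from the wrist camera in world position. I relied on the wrist camera.
- **Final top picture:** it showed every part on its pad, but the network did not find the stick in it. I checked the stick by eye there, and with the wrist camera's measurement before that. The top camera's nut angle (41.2°) was also off the wrist's (43.4°, against an outline at 44.1°).

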